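Set up a bench parts feeder: feed plate on the hub studs, bushings in the tube

TASK

Set up the green parts feeder for bushings: turn the blue feed plate so that its three bolt holes line up with the three studs of the tilted hub, and slide it down over them until it sits flat on the hub. Also load both brass bushings, end to end, into the clear feed tube at the feeder's high side. Leave the other things on the bench where they are, and let go of everything.

Things in the scene. Friction and masses are not known exactly. Their poses are not given: they have to be found in the camera images.
- plate_grip (a point): loose blue feed plate: disc 160 mm across, 6 mm thick, nine round pockets in its rim; starts flat on the mat. Its black bar grip is 46 mm long (this frame's x), 16 mm thick (y, the way to pinch it) and stands from 9 to 48 mm above the disc's underside, on a black collar 60 mm across. This point: on the disc's axis, in the grip, 30 mm above the underside; z out of the grip's top
- plate_hole0 (a point): the plate's first hole, at its mouth 6 mm above the underside. Three plain 12 mm through holes lie 45 mm from the plate's axis, at 0, 120 and 240 degrees from plate_grip's x (counter-clockwise seen from above, this one at 0); any hole may go on any stud. Plate: 340 g nominal
- hub_face (a point): centre of the flat aluminium hub face (116 mm across) on the green feeder, where the plate's underside must lie. z: the hub's axis, up out of the face, tilted 30 degrees from vertical towards the feeder's low front side. The gear motor holds the hub at its starting angle: it yields only above 1.5 N m. A fixed sheet fence, 88 mm inner radius, 18 mm above the face, rings the low half
- stud0 (a point): tip of the hub's first stud. Three steel studs of 8 mm stand 18 mm proud of the hub face, parallel to hub_face's z, 45 mm from its axis, at 0, 120 and 240 degrees from hub_face's x (counter-clockwise seen from above, this one at 0); their last 5 mm taper to 3 mm
- stud1 (a point): tip of the stud at 120 degrees
- stud2 (a point): tip of the stud at 240 degrees
- tube_mouth (a point): centre of the open top of the clear upright feed tube on the feeder, 190 mm above the bench. The mouth is a funnel 44 mm across inside, narrowing over 15 mm to the straight 28 mm bore; the tube's floor is 100 mm below this point. z is up; x level, from hub to tube: the hub face's centre lies 120 mm back along x and 40 mm lower
- bushing_a_mid (a point): loose brass bushing, 24 mm outside, 34 mm long, 70 g nominal, standing on end on the mat; this point is its middle, z along its length
- bushing_b_mid (a point): the second bushing, the same; either may go in first
- roller: bystander: squat loose aluminium roller, 40 mm across and 22 mm high, standing near the bushings (too wide for the tube); origin under its centre
- caliper: bystander: loose steel dial caliper, 230 mm long along its x, lying flat; origin under its middle
- driver: bystander: loose screwdriver with a green handle, 170 mm long along x; origin under its middle
- oiler: bystander: loose white oil bottle with a red cap, 44 mm across, 120 mm high; origin under its centre
- jaw_a: bystander: small loose U-shaped dark steel plate, 36 x 34 x 7 mm, lying flat; origin under its middle
- jaw_b: bystander: another such steel plate

How it is judged (in metres and radians):
At the end, for the whole second after the job is handed in: plate underside on the hub face within 3 mm, square to it within 0.05 rad, centred within 6 mm; both bushings upright in the tube's bore, within 6 mm of its axis and 0.2 rad, middles at least 35 mm below the mouth; all released and at rest (z of plate_grip in the frame of hub_face between 0.027 and 0.033 m and angle between the z axis of plate_grip and the z axis of hub_face, either way round below 0.05 rad and x of plate_grip in the frame of hub_face between -0.006 and 0.006 m and y of plate_grip in the frame of hub_face between -0.006 and 0.006 m and horizontal distance between each of bushing_a_mid, bushing_b_mid and tube_mouth below 0.006 m and z of each of bushing_a_mid, bushing_b_mid in the frame of tube_mouth below -0.035 m and angle between the z axis of each of bushing_a_mid, bushing_b_mid and the z axis of tube_mouth, either way round below 0.2 rad and linear speed of each of plate, bushing_a, bushing_b below 0.02 m/s); the robot touches nothing.
It fails at once if a bystander was shifted by more than 30 mm (distance of any of roller, caliper, driver, oiler, jaw_a, jaw_b from where it was at the start of the episode above 0.03 m).
It also fails if it takes over 70 s, if anything falls off the work surface, if the arm or the gripper's body presses on something with over 40 N, if the wrist force passes 120 N, or if a joint passes its speed limit or range.

ROBOT

A 7-joint arm with a two-finger parallel gripper is mounted at the origin on the work surface. World frame = base frame: x ahead of the robot, y to its left, z up, the work surface at z = 0. Lengths are in m, angles in degrees, forces in N, time in s.
With the tool pointing down it reaches from about 0.425 to 0.875 m from the base axis. Payload 4.7 kg.
Tool frame: the origin (TCP) lies midway between the tips of the shut fingers; the grasp point (between the pads) lies env.grip_point_offset behind it (env.grip_point_offset is the distance from the TCP to the grasp point, in m); z points along the fingers, y is the line along which they close (so a half turn about z gives the same grasp; the last joint's range is limited). The gripper opens to 87 mm and grips with 3 to 60 N. Pads are 19 mm wide; open, the fingers measure 117 mm over their backs; the gripper's body (75 mm by 190 mm) begins 51 mm behind the grasp point.
Start: joints at [66.755, 18.392, -4.016, 83.108, 1.295, 78.541, -3.26], TCP at [0.265, -0.594, 0.223] pointing down, gripper open.
Joint ranges: [-163.93, 163.93], [-17.29, 119.83], [-79.2, 71.16], [3.27, 140.29], [-89.18, 269.18], [5.43, 117.66], [-154.24, 154.24]. Speed limits (degrees/s): [147.25, 147.25, 180, 180, 180, 180, 180].

INTERFACE

Orientations are given as [roll, pitch, yaw] about the fixed x, y, z axes, in that order (R = Rz(yaw) Ry(pitch) Rx(roll)).
In Python, from cell import env gives the robot as it stands.
- The arm moves only by the shell command python3 -m creep 'ROWS' [FORCE]. ROWS is a JSON object of lists of equal length, an entry for each row: "translation": the shift along the tool's x, y, z in units of 0.08 m (1.0 is 0.08 m), a list of three; "turn": the turn, a rotation vector about the tool's x, y, z in units of 180 degrees (1.0 is 180 degrees), a list of three; "grip": the opening, from 0 (shut) to 1 (fully open). In form: {"translation": [[x, y, z], ...], "turn": [[ax, ay, az], ...], "grip": [grip, ...]}. A call has 1 to 5 rows; each row shifts and turns the commanded pose from where the row before left it, along the tool's axes as they then stand; what a row does not reach is not made up. A row lasts 1/8 s, in which the tool goes at most 62.5 mm and 10.7 degrees, less where a joint would pass 70% of its speed; a pose out of reach is approached as far as the arm can. A call with a number of a shift or a turn outside -1 to 1 is refused whole. A call with a gripper value outside its range is refused whole. The fingers move at their own pace and stop on an object; FORCE is the grip in N (left out, the last holds). Time passes only in rows, so rows that do not move let the fingers close. It gives the time, the measured TCP pose, the force, the opening and the grip force at its end, in the units of the state.
- env.get_obs(): the state, without advancing time (a new reading comes with each control period).
- env.read_camera(name): name is "side" or "top"; returns a dict with "frame" (420x560x3 uint8, red, green, blue), "z_map" (420x560 float32, m along the optical axis (not along the pixel's ray), 0 where there is no reading), "K" (3x3 intrinsics, pixels), "rvec" (rotation vector, rad) and "tvec" (3), from world to camera coordinates, as OpenCV has them. Camera axes: x right, y down, z forward; pixel columns grow to the right and rows downward; lengths in m; the calibration is good to about 2 mm. A picture is of the moment at which its call begins.
- env.sign_off(): hands the job in; it is judged then, once.
The state is a dict: "time_s": time; "qpos": joint angles; "joint_velocities": joint speeds; "effort": joint torques, N m; "tool_pos": TCP position; "tool_rot": TCP orientation; "force": force on the tool from outside, world axes, zero at the start; "wrist_torque": the same for the moment, N m; "grip_width": finger opening in m; "grasp_force": force on a finger pad.
Only numpy, scipy, OpenCV 4.12 (cv2) and the standard library are available. Lean on these libraries where they do the work, as an engineer would, in place of code of your own. Each camera call takes 0.05 s, during which the arm holds its last target. There are 200 camera calls.

## Working session

There is one attempt and no reset: what is moved stays moved. The work goes in short steps, Python scripts to look and compute and a shell command to move; the robot and the scene stay as the last step left them, time stands still between calls to the robot, and variables do not carry over. Pictures are saved under pics/ and viewed, at most 10 in all, crops included, and the job is handed in when it is done.

```bash
ls; mkdir -p pics
python3 - <<'E'
from cell import env
import cv2,numpy as np
print(env.get_obs(), env.grip_point_offset)
for n in("top","side"):
    c=env.read_camera(n); cv2.imwrite(f"pics/{n}0.png",c["frame"][:,:,::-1]); np.savez(f"pics/{n}0.npz",**c)
    print(n,c["K"].tolist(),c["rvec"],c["tvec"])
E
```

```text
pics
{'time_s': 0.0, 'qpos': array([66.75498103, 18.43905196, -4.01461602, 83.17507109,  1.29564589,
       78.54042001, -3.260849  ]), 'joint_velocities': array([ 0.0069819 ,  0.05010244,  0.03533986, -0.06470687, -0.00626841,
       -0.04525856, -0.04301181]), 'effort': array([ 7.91195343e-04, -4.91285741e+01, -4.03295355e-01, -3.12532461e+01,
       -6.39463635e-02,  4.37443075e-02,  1.87061119e-04]), 'tool_pos': array([ 0.26464192, -0.59308166,  0.22146   ]), 'tool_rot': array([-1.79890732e+02,  6.67425978e-03,  2.40531899e+01]), 'force': array([0.02516697, 0.39627064, 0.96801415]), 'wrist_torque': array([-0.0578012 , -0.05027595, -0.01981806]), 'grasp_force': 0.0, 'grip_width': 0.08705348692636712} 0.0187
top [[450.5487415519426, 0.0, 280.5791570557802], [0.0, 450.5487415519426, 214.20710895114863], [0.0, 0.0, 1.0]] [ 2.18056231 -2.22379024  0.07028089] [0.0045643  0.59151556 1.26280443]
side [[455.2077669722322, 0.0, 275.1211135630723], [0.0, 455.2077669722322, 217.315152870698], [0.0, 0.0, 1.0]] [ 2.38357406 -0.20560605  0.09020655] [-0.56677765  0.17698213  1.08975987]
```

View pics/top0.png

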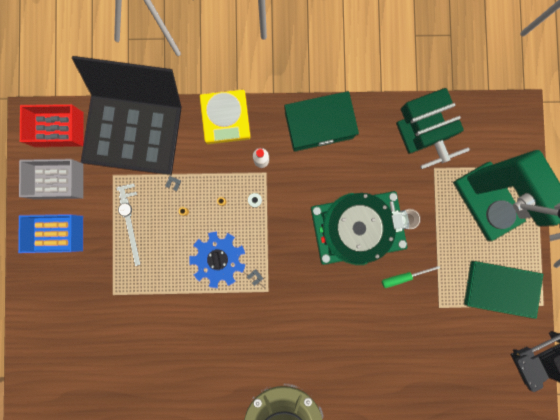

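View pics/side0.png

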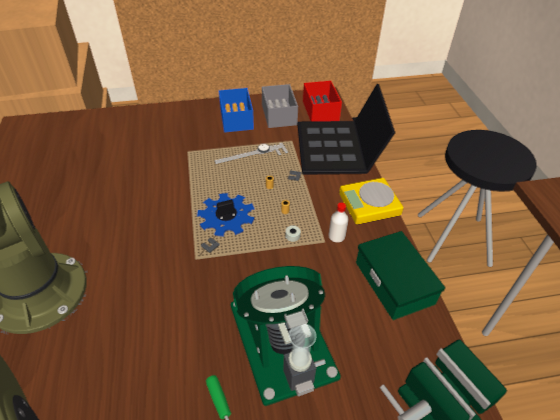

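The top view shows the plate at about (218,259), bushings at (183,211) and (221,201), the roller at (255,200), the hub at (360,228) and the tube at about (410,218). The side view shows the plate at (226,214), the hub at (280,295) and the tube at (302,340).

```bash
cat > h.py <<'E'
import numpy as np,cv2
class Cam:
    def __init__(s,c):
        s.f=c["frame"];s.z=c["z_map"];s.K=c["K"];s.t=np.ravel(c["tvec"]);s.R=cv2.Rodrigues(np.ravel(c["rvec"]))[0]
        s.C=-s.R.T@s.t; s.P=s.K@np.c_[s.R,s.t]; s.hsv=cv2.cvtColor(s.f,cv2.COLOR_RGB2HSV)
    def ray(s,uv):
        uv=np.atleast_2d(uv).astype(float); return np.c_[uv,np.ones(len(uv))]@np.linalg.inv(s.K).T@s.R
    def plane(s,uv,z): d=s.ray(uv); return s.C+d*((z-s.C[2])/d[:,2])[:,None]
    def cloud(s):
        v,u=np.indices(s.z.shape); d=s.ray(np.c_[u.ravel(),v.ravel()]); return (s.C+d*s.z.ravel()[:,None]).reshape(*s.z.shape,3)
    def proj(s,p): q=np.atleast_2d(p)@s.R.T+s.t; q=q@s.K.T; return q[:,:2]/q[:,2:]
def load(n): return Cam(np.load(f"pics/{n}.npz"))
def live(n,env): return Cam(env.read_camera(n))
def tri(a,ua,b,ub):
    X=cv2.triangulatePoints(a.P,b.P,np.float64(ua).reshape(2,1),np.float64(ub).reshape(2,1)); return X[:3,0]/X[3,0]
E
python3 - <<'E'
from h import *
t=load("top0");s=load("side0")
def crop(c,x,y,w,h,k): return cv2.resize(c.f[y:y+h,x:x+w,::-1],None,fx=k,fy=k,interpolation=cv2.INTER_CUBIC)
a=np.hstack([crop(t,305,180,130,100,3),crop(t,180,190,130,100,3)])
b=np.hstack([crop(s,225,260,130,100,3),crop(s,185,165,130,100,3)])
cv2.imwrite("pics/c1.png",np.vstack([a,b]))
for n,c in(("t",t),("s",s)):
    W=c.cloud(); z=W[...,2]
    H=c.hsv; blue=(H[...,0]>100)&(H[...,0]<125)&(H[...,1]>150)&(H[...,2]>80)
    reg=np.linalg.norm(W[...,:2]-[0.42,0.18],axis=2)<.12
    m=blue&reg; print(n,"blue",m.sum(),W[m].mean(0),np.percentile(z[m],[5,50,95]))
    ct=max(cv2.findContours(m.astype(np.uint8),0,1)[0],key=cv2.contourArea).reshape(-1,2)
    (cx,cy),r=cv2.minEnclosingCircle(c.plane(ct,.008)[:,:2].astype(np.float32)); print(" circ",cx,cy,r)
    bar=reg&(z>.03); P=W[bar]; print(" bar",len(P),P.mean(0),P[:,2].max())
    w,v=np.linalg.eigh(np.cov(P[:,:2].T)); print("  ang",np.degrees(np.arctan2(v[1,1],v[0,1])),np.sqrt(w))
    gold=(H[...,0]>12)&(H[...,0]<25)&(H[...,1]>190)&(H[...,2]>100)
    k,l,st,ce=cv2.connectedComponentsWithStats(gold.astype(np.uint8))
    for i in range(1,k):
        q=W[l==i]
        if st[i,4]>15 and abs(q[:,1].mean()-.22)<.2 and q[:,0].mean()>.45: print(" gold",st[i],ce[i],np.median(q,0),q[:,2].max(),c.plane(ce[i],.035))
E
```

```text
t blue 1347 [0.46693816 0.17556477 0.00752112] [0.00348434 0.0074959  0.01164901]
 circ 0.4680121839046478 0.1748407781124115 0.07798769325017929
 bar 108 [0.46734495 0.17398483 0.04771243] 0.056206283944089996
  ang -171.06169608877204 [0.0048898  0.01299064]
 gold [204 134  47  10 107] [226.65420561 139.92523364] [0.80407737 0.14110403 0.02345994] 0.038915515432234704 [[0.80240933 0.14060526 0.035     ]]
s blue 1093 [0.46552    0.16836403 0.00682213] [0.00376524 0.00679327 0.00981672]
 circ 0.4683736264705658 0.1735266000032425 0.08018401265144348
 bar 139 [0.46811668 0.1718505  0.04304742] 0.05358373814136941
  ang -171.68459330326965 [0.00459429 0.01312829]
 gold [339 178  65  47 547] [366.98537477 208.3071298 ] [0.84305104 0.09015879 0.01712553] 0.037965555070772594 [[0.84695994 0.10234305 0.035     ]]
 gold [267 181   6   7  19] [269.21052632 183.94736842] [0.60331613 0.25808514 0.01957477] 0.03233187125519088 [[0.60097533 0.24256361 0.035     ]]
 gold [282 206   6   7  20] [284.5  208.65] [0.62795597 0.15031696 0.0231919 ] 0.03333723986001691 [[0.62561264 0.13862769 0.035     ]]
```

View pics/c1.png

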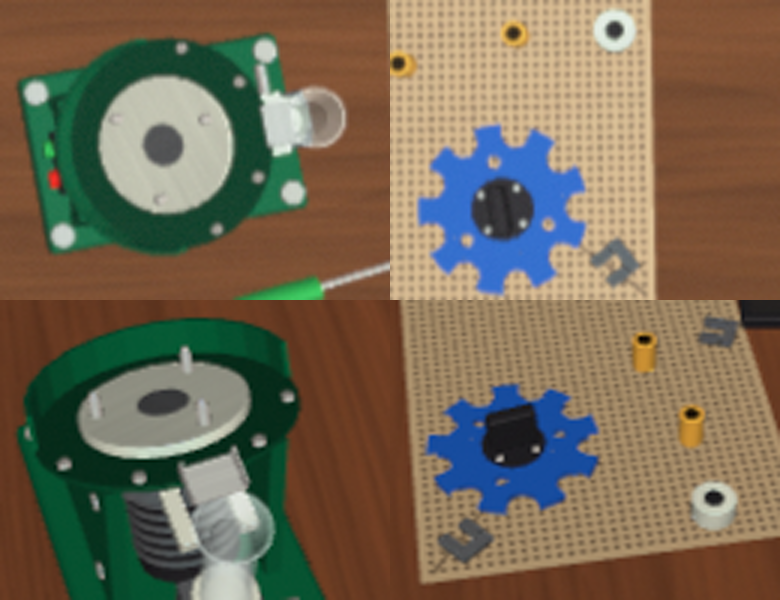

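The crops show three stud tips, the tube funnel, the plate with its bar nearly along world x, and bushing rings. I'll fit the hub from the stud tips and the tube mouth.

```bash
cat > hub.py <<'E'
from h import *
from scipy.optimize import least_squares
from scipy.spatial.transform import Rotation as Ro
def hubframe(p):
    x,y,z,psi,ph=p; u=np.array([np.cos(psi),np.sin(psi),0]); k=np.array([0,0,1.])
    n=k*np.cos(np.pi/6)-u*.5; e=u*np.cos(np.pi/6)+k*.5
    f=np.cross(n,e); X=np.cos(ph)*e+np.sin(ph)*f
    return np.array([x,y,z]),np.c_[X,np.cross(n,X),n],u
def pts(p):
    c,R,u=hubframe(p); a=np.radians([0,120,240])
    st=c+np.c_[.045*np.cos(a),.045*np.sin(a),[.018]*3]@R.T
    return np.vstack([st,c+.12*u+[0,0,.04]])
E
python3 - <<'E'
from hub import *
t=load("top0");s=load("side0")
T=np.array([[358,246],[373,219.7],[343.3,219.7],[410.3,219]]);S=np.array([[256.3,291.7],[292.7,294.3],[287,276.],[303.7,335.3]])
for a,b in zip(T,S): print(tri(t,a,s,b))
f=lambda p:np.r_[(t.proj(pts(p))-T).ravel(),(s.proj(pts(p))-S).ravel()]
b=min((least_squares(f,[.55,-.22,.15,-1.5,ph]) for ph in np.radians([-90,-30,30,90])),key=lambda r:r.cost)
print(b.x,np.degrees(b.x[3:]),b.cost,f(b.x).round(1)); np.save("hub.npy",b.x)
c,R,u=hubframe(b.x);print("tube",pts(b.x)[3],"n",R[:,2])
# face plane check by depth
for cam in(t,s):
    W=cam.cloud(); m=(cam.hsv[...,1]<40)&(cam.hsv[...,2]>120)&(np.linalg.norm(W-c,axis=2)<.058)
    q=(W[m]-c)@R; print("face z",len(q),np.median(q[:,2]),"xy",q[:,:2].mean(0)); r=np.linalg.norm(q[:,:2],axis=1)
    k=np.abs(q[:,2])<.008; A=np.c_[q[k][:,:2],np.ones(k.sum())];print(np.linalg.lstsq(A,q[k][:,2],rcond=None)[0])
# bushings
g=(t.hsv[...,0]>8)&(t.hsv[...,0]<28)&(t.hsv[...,1]>130)
g=(t.f[...,2]<70)
W=t.cloud()
for cc,sc in(((183.5,211),(269.5,181)),((221,201),(284.8,206))):
    x,y=int(cc[0]),int(cc[1]); m=np.zeros_like(g);m[y-8:y+9,x-8:x+9]=1; v,w=np.nonzero(g&m); ce=np.array([w.mean(),v.mean()]); print("bush",len(v),ce,t.plane(ce,.034),np.median(W[g&m],0))
E
```

```text
[ 0.50118854 -0.19744908  0.16213903]
[ 0.56614302 -0.23172848  0.18734278]
[ 0.56899662 -0.16391173  0.1528625 ]
[ 0.56657888 -0.32224351  0.19293628]
[ 0.54712865 -0.20577298  0.15185597 -1.39978886 -1.76433174] [ -80.20199373 -101.08876217] 3.2643358066080173 [-0.1 -0.1 -0.2 -0.6 -0.5 -0.8  0.7 -1.2 -0.5 -0.4 -0.7 -0.8 -0.5  0.3
 -0.4  1.2]
tube [ 0.56754968 -0.32402264  0.19185597] n [-0.0850876   0.49270691  0.8660254 ]
face z 1430 -0.000384905807400605 xy [2.64861312e-05 1.32125176e-03]
[ 0.0036989  -0.00409176 -0.00043802]
face z 1238 -0.0004184671096893412 xy [0.00074585 0.00719331]
[ 0.00229706 -0.01882164 -0.00060855]
bush 30 [182.76666667 210.76666667] [[0.60539202 0.26559753 0.034     ]] [0.60485574 0.26612016 0.034259  ]
bush 25 [220.56 200.6 ] [[0.63181503 0.16008275 0.034     ]] [0.63085998 0.15941716 0.03511221]
```

```bash
cat > go.py <<'E'
# usage: go.py x y z roll pitch yaw -> turn and shift (move units) from measured pose, shift given after the turn
import sys; from cell import env; from h import *; from scipy.spatial.transform import Rotation as Ro
def plan(p,R):
    o=env.get_obs(); R0=Ro.from_euler('xyz',o['tool_rot'],degrees=True)
    tv=(R0.inv()*R).as_rotvec()/np.pi; d=R.inv().apply(np.asarray(p)-o['tool_pos'])/.08
    d0=R0.inv().apply(np.asarray(p)-o['tool_pos'])/.08
    print('t',round(o['time_s'],2),'pos',o['tool_pos'].round(4),'rot',o['tool_rot'].round(1),'q',o['qpos'].round(0),'F',o['force'].round(1),'w',round(o['grip_width'],4),'gf',round(o['grasp_force'],1))
    print('turn',tv.round(4),'rows>=',round(np.linalg.norm(tv)*180/10.7,1),'| shift after turn',d.round(3),'before',d0.round(3),'rows>=',round(np.linalg.norm(d)*.08/.0625,1))
if __name__=="__main__":
    a=list(map(float,sys.argv[1:])); plan(a[:3],Ro.from_euler('xyz',a[3:],degrees=True))
E
python3 -m creep '{"translation":[[0,0,-0.06],[0,0,-0.06],[0,0,-0.06],[0,0,-0.06],[0,0,-0.06]],"turn":[[0,0,-0.053],[0,0,-0.053],[0,0,-0.053],[0,0,-0.053],[0,0,-0.053]],"grip":[1,1,1,1,1]}' 40
python3 -m creep '{"translation":[[0,0,-0.06],[0,0,-0.06],[0,0,-0.06]],"turn":[[0,0,-0.053],[0,0,-0.053],[0,0,-0.053]],"grip":[1,1,1]}'
python3 go.py 0.6315 0.160 0.10 180 0 100
```

```text
time_s: 0.72
tool_pos: [0.2648, -0.5933, 0.2461]
tool_rot: [-180.0, -0.0, 72.1]
force: [0.8, -0.9, 0.5]
grip_width: 0.0873
grasp_force: 0.0
time_s: 1.1
tool_pos: [0.2648, -0.5933, 0.2605]
tool_rot: [-180.0, -0.1, 100.7]
force: [0.4, 0.8, 0.1]
grip_width: 0.0871
grasp_force: 0.0
t 1.1 pos [ 0.2648 -0.5933  0.2605] rot [-1.800e+02 -1.000e-01  1.007e+02] q [ 74.  18. -14.  79.   4.  83.  71.] F [0.4 0.8 0.1] w 0.0871 gf 0.0
turn [-0.0001 -0.0003  0.0038] rows>= 0.1 | shift after turn [8.477 6.15  2.006] before [8.401 6.252 2.013] rows>= 13.6
```

```bash
python3 -m creep '{"translation":[[0.6,0.4465,0],[0.6,0.4465,0],[0.6,0.4465,0],[0.6,0.4465,0],[0.6,0.4465,0]],"turn":[[0,0,0],[0,0,0],[0,0,0],[0,0,0],[0,0,0]],"grip":[1,1,1,1,1]}' >/dev/null
python3 -m creep '{"translation":[[0.6,0.4465,0],[0.6,0.4465,0],[0.6,0.4465,0],[0.6,0.4465,0],[0.6,0.4465,0]],"turn":[[0,0,0],[0,0,0],[0,0,0],[0,0,0],[0,0,0]],"grip":[1,1,1,1,1]}' >/dev/null
python3 -m creep '{"translation":[[0.6,0.4465,0],[0.6,0.4465,0],[0.6,0.4465,0],[0.6,0.4465,0],[0,0,0.6]],"turn":[[0,0,0],[0,0,0],[0,0,0],[0,0,0],[0,0,0]],"grip":[0.8,0.8,0.8,0.8,0.8]}' >/dev/null
python3 -m creep '{"translation":[[0,0,0.7],[0,0,0.7],[0,0,0]],"turn":[[0,0,0],[0,0,0],[0,0,0]],"grip":[0.6,0.6,0.6]}'
python3 go.py 0.6315 0.160 0.021 180 0 100
```

```text
time_s: 3.35
tool_pos: [0.6321, 0.1558, 0.0957]
tool_rot: [-179.4, 0.0, 100.4]
force: [0.3, 0.2, 1.1]
grip_width: 0.0532
grasp_force: 0.0
t 3.35 pos [0.6321 0.1558 0.0957] rot [-179.4    0.   100.4] q [ 17.  31. -44.  90.  22.  70. -21.] F [0.3 0.2 1.1] w 0.0532 gf 0.0
turn [-0.0033  0.0002  0.0021] rows>= 0.1 | shift after turn [0.054 0.002 0.934] before [0.054 0.012 0.934] rows>= 1.2
```

```bash
python3 -m creep '{"translation":[[0.055,0,0.4],[0,0,0.4],[0,0,0.13],[0,0,0],[0,0,0]],"turn":[[0,0,0.002],[0,0,0],[0,0,0],[0,0,0],[0,0,0]],"grip":[0.6,0.6,0.6,0,0]}' 30
python3 -m creep '{"translation":[[0,0,0],[0,0,0]],"turn":[[0,0,0],[0,0,0]],"grip":[0,0]}'
python3 -m creep '{"translation":[[0,0,-0.7],[0,0,-0.7],[0,0,-0.7],[0,0,-0.6]],"turn":[[0,0,0],[0,0,0],[0,0,0],[0,0,0]],"grip":[0,0,0,0]}'
python3 go.py 0.5675 -0.323 0.24 180 0 100
```

```text
time_s: 3.98
tool_pos: [0.6364, 0.1622, 0.0287]
tool_rot: [179.8, -0.0, 100.0]
force: [-0.1, -0.5, -0.1]
grip_width: 0.0396
grasp_force: 0.0
time_s: 4.22
tool_pos: [0.6354, 0.1619, 0.0275]
tool_rot: [179.9, 0.0, 100.0]
force: [-0.5, -0.3, 3.6]
grip_width: 0.0226
grasp_force: 29.9
time_s: 4.72
tool_pos: [0.6351, 0.162, 0.2451]
tool_rot: [179.9, 0.0, 100.0]
force: [0.1, -0.2, -1.3]
grip_width: 0.0228
grasp_force: 29.8
t 4.72 pos [0.6351 0.162  0.2451] rot [179.9   0.  100. ] q [ 17.  25. -47.  79.  18.  84. -19.] F [ 0.1 -0.2 -1.3] w 0.0228 gf 29.8
turn [0.0005 0.0001 0.0001] rows>= 0.0 | shift after turn [-5.823 -1.885  0.064] before [-5.822 -1.887  0.062] rows>= 7.8
```

```bash
python3 -m creep '{"translation":[[-0.728,-0.236,0],[-0.728,-0.236,0],[-0.728,-0.236,0],[-0.728,-0.236,0],[-0.728,-0.236,0]],"turn":[[0,0,0],[0,0,0],[0,0,0],[0,0,0],[0,0,0]],"grip":[0,0,0,0,0]}' >/dev/null
python3 -m creep '{"translation":[[-0.728,-0.236,0],[-0.728,-0.236,0],[-0.728,-0.236,0],[0,0,0],[0,0,0]],"turn":[[0,0,0],[0,0,0],[0,0,0],[0,0,0],[0,0,0]],"grip":[0,0,0,0,0]}'
python3 go.py 0.5675 -0.323 0.195 180 0 100
python3 - <<'E'
from cell import env; from h import *
t=live("top",env);s=live("side",env)
W=s.cloud();g=(s.hsv[...,0]>8)&(s.hsv[...,0]<28)&(s.hsv[...,1]>170)&(np.linalg.norm(W-[.567,-.323,.23],axis=2)<.06)
print(g.sum(),W[g].mean(0) if g.any() else 0, [ (np.nonzero(g)[1].mean(),np.nonzero(g)[0].mean())])
cv2.imwrite("pics/a1.png",np.hstack([cv2.resize(t.f[160:290,340:470,::-1],(400,400)),cv2.resize(s.f[220:370,225:375,::-1],(400,400))]))
E
```

```text
time_s: 5.98
tool_pos: [0.5673, -0.3228, 0.2424]
tool_rot: [180.0, -0.1, 100.0]
force: [-0.0, 0.8, 0.3]
grip_width: 0.0227
grasp_force: 29.8
t 5.97 pos [ 0.5673 -0.3228  0.2424] rot [ 1.8e+02 -1.0e-01  1.0e+02] q [ 55.  22. -37.  80.  13.  82.  28.] F [-0.   0.8  0.3] w 0.0227 gf 29.8
turn [ 0.0001 -0.0004 -0.    ] rows>= 0.0 | shift after turn [-0.002  0.002  0.592] before [-0.003  0.002  0.592] rows>= 0.8
138 [ 0.56644764 -0.32951007  0.24173928] [(np.float64(304.95652173913044), np.float64(324.8695652173913))]
```

View pics/a1.png

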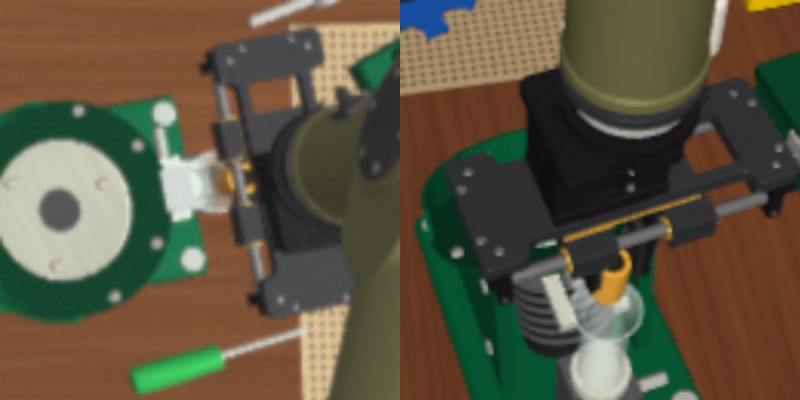

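The side view shows the bushing at crop (613,285), held upright straight above the funnel at (608,310). Next I lower it and release.

```bash
python3 -m creep '{"translation":[[0,0,0.2],[0,0,0.2],[0,0,0.19],[0,0,0]],"turn":[[0,0,0],[0,0,0],[0,0,0],[0,0,0]],"grip":[0,0,0,0]}'
python3 -m creep '{"translation":[[0,0,0],[0,0,0],[0,0,0],[0,0,-0.6],[0,0,-0.2]],"turn":[[0,0,0],[0,0,0],[0,0,0],[0,0,0],[0,0,0]],"grip":[0.5,0.5,0.5,0.5,0.5]}'
python3 - <<'E'
from cell import env; from h import *
s=live("side",env)
cv2.imwrite("pics/a2.png",cv2.resize(s.f[270:420,225:375,::-1],(500,500)))
E
python3 go.py 0.6055 0.2655 0.25 180 0 100
```

```text
time_s: 6.58
tool_pos: [0.5682, -0.3215, 0.1936]
tool_rot: [179.9, -0.1, 100.1]
force: [4.9, 1.3, -3.4]
grip_width: 0.0228
grasp_force: 29.3
time_s: 7.2
tool_pos: [0.5683, -0.3239, 0.2627]
tool_rot: [179.8, 0.2, 100.0]
force: [0.6, -0.8, 0.1]
grip_width: 0.0432
grasp_force: 0.0
t 7.25 pos [ 0.5687 -0.324   0.2639] rot [179.7   0.2 100. ] q [ 55.  22. -38.  78.  13.  84.  28.] F [ 0.4 -0.4  2.1] w 0.0432 gf 0.0
turn [ 0.0014  0.0014 -0.0001] rows>= 0.0 | shift after turn [7.177 1.732 0.174] before [7.178 1.73  0.151] rows>= 9.5
```

View pics/a2.png

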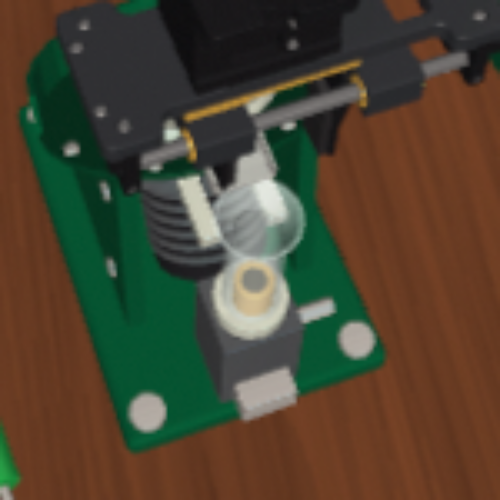

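The picture shows the bushing at crop (255,285), sitting upright at the bottom of the tube. Now the second one.

```bash
python3 -m creep '{"translation":[[0.718,0.173,0],[0.718,0.173,0],[0.718,0.173,0],[0.718,0.173,0],[0.718,0.173,0]],"turn":[[0,0,0],[0,0,0],[0,0,0],[0,0,0],[0,0,0]],"grip":[0.6,0.6,0.6,0.6,0.6]}' >/dev/null
python3 -m creep '{"translation":[[0.718,0.173,0],[0.718,0.173,0],[0.718,0.173,0],[0.718,0.173,0],[0.718,0.173,0]],"turn":[[0,0,0],[0,0,0],[0,0,0],[0,0,0],[0,0,0]],"grip":[0.6,0.6,0.6,0.6,0.6]}' >/dev/null
python3 -m creep '{"translation":[[0,0,0.7],[0,0,0.7],[0,0,0.7],[0,0,0],[0,0,0]],"turn":[[0,0,0],[0,0,0],[0,0,0],[0,0,0],[0,0,0]],"grip":[0.6,0.6,0.6,0.6,0.6]}' >/dev/null
python3 go.py 0.607 0.2655 0.021 180 0 100
```

```text
t 9.12 pos [0.6046 0.2671 0.0931] rot [179.9  -0.  100. ] q [  9.  32. -47.  89.  25.  70. -33.] F [ 0.5  0.6 -0.3] w 0.0521 gf 0.0
turn [ 0.0006 -0.0003  0.0001] rows>= 0.0 | shift after turn [-0.025  0.027  0.902] before [-0.026  0.025  0.902] rows>= 1.2
```

```bash
python3 -m creep '{"translation":[[-0.025,0.025,0.4],[0,0,0.4],[0,0,0.1],[0,0,0],[0,0,0]],"turn":[[0,0,0],[0,0,0],[0,0,0],[0,0,0],[0,0,0]],"grip":[0.6,0.6,0.6,0.6,0]}' 30
python3 -m creep '{"translation":[[0,0,0],[0,0,0],[0,0,0]],"turn":[[0,0,0],[0,0,0],[0,0,0]],"grip":[0,0,0]}'
python3 -m creep '{"translation":[[0,0,-0.7],[0,0,-0.7],[0,0,-0.7],[0,0,-0.7],[0,0,0]],"turn":[[0,0,0],[0,0,0],[0,0,0],[0,0,0],[0,0,0]],"grip":[0,0,0,0,0]}'
python3 go.py 0.568 -0.323 0.24 180 0 100
```

```text
time_s: 9.75
tool_pos: [0.6074, 0.2657, 0.0217]
tool_rot: [179.8, -0.0, 100.0]
force: [0.8, -0.2, -0.1]
grip_width: 0.0481
grasp_force: 0.0
time_s: 10.12
tool_pos: [0.6063, 0.2649, 0.0197]
tool_rot: [180.0, -0.0, 100.0]
force: [-0.3, -0.7, 2.2]
grip_width: 0.0229
grasp_force: 30.0
time_s: 10.75
tool_pos: [0.6078, 0.2668, 0.2489]
tool_rot: [179.5, -0.1, 100.0]
force: [-0.5, 1.2, -0.8]
grip_width: 0.023
grasp_force: 30.0
t 10.75 pos [0.6078 0.2668 0.2489] rot [ 1.795e+02 -1.000e-01  1.000e+02] q [ 10.  27. -50.  78.  20.  84. -29.] F [-0.5  1.2 -0.8] w 0.023 gf 30.0
turn [ 0.0028 -0.0007  0.0001] rows>= 0.0 | shift after turn [-7.174 -1.77   0.112] before [-7.174 -1.774  0.079] rows>= 9.5
```

```bash
python3 -m creep '{"translation":[[-0.717,-0.177,0],[-0.717,-0.177,0],[-0.717,-0.177,0],[-0.717,-0.177,0],[-0.717,-0.177,0]],"turn":[[0,0,0],[0,0,0],[0,0,0],[0,0,0],[0,0,0]],"grip":[0,0,0,0,0]}' >/dev/null
python3 -m creep '{"translation":[[-0.717,-0.177,0],[-0.717,-0.177,0],[-0.717,-0.177,0],[-0.717,-0.177,0],[-0.717,-0.177,0]],"turn":[[0,0,0],[0,0,0],[0,0,0],[0,0,0],[0,0,0]],"grip":[0,0,0,0,0]}' >/dev/null
python3 -m creep '{"translation":[[0,0,0.1],[0,0,0.1],[0,0,0]],"turn":[[0,0,0],[0,0,0],[0,0,0]],"grip":[0,0,0]}'
python3 go.py 0.5678 -0.323 0.194 180 0 100
```

```text
time_s: 12.38
tool_pos: [0.5663, -0.3222, 0.226]
tool_rot: [-179.9, -0.1, 100.2]
force: [0.6, 0.6, -0.5]
grip_width: 0.023
grasp_force: 30.0
t 12.38 pos [ 0.5663 -0.3222  0.226 ] rot [-1.799e+02 -1.000e-01  1.002e+02] q [ 57.  23. -39.  81.  14.  81.  28.] F [ 0.6  0.6 -0.5] w 0.023 gf 30.0
turn [-0.0005 -0.0007  0.0011] rows>= 0.0 | shift after turn [-0.013  0.017  0.399] before [-0.014  0.018  0.399] rows>= 0.5
```

```bash
python3 -m creep '{"translation":[[-0.015,0.018,0.2],[0,0,0.19],[0,0,0],[0,0,0],[0,0,0]],"turn":[[0,0,0],[0,0,0],[0,0,0],[0,0,0],[0,0,0]],"grip":[0,0,0,0.5,0.5]}'
python3 -m creep '{"translation":[[0,0,0],[0,0,0],[0,0,-0.6],[0,0,-0.4]],"turn":[[0,0,0],[0,0,0],[0,0,0],[0,0,0]],"grip":[0.5,0.5,0.5,0.5]}'
python3 - <<'E'
from cell import env; from h import *
s=live("side",env)
cv2.imwrite("pics/a3.png",cv2.resize(s.f[270:420,225:375,::-1],(500,500)))
E
python3 go.py 0.468 0.1735 0.26 180 0 188.6
```

```text
time_s: 13.0
tool_pos: [0.5684, -0.3258, 0.197]
tool_rot: [179.9, 0.1, 100.0]
force: [0.2, 0.1, 0.1]
grip_width: 0.0361
grasp_force: 0.0
time_s: 13.5
tool_pos: [0.5683, -0.3256, 0.2782]
tool_rot: [179.9, 0.1, 100.0]
force: [0.3, 0.1, 0.2]
grip_width: 0.0435
grasp_force: 0.0
t 13.55 pos [ 0.57   -0.3262  0.2829] rot [179.6   0.3 100. ] q [ 56.  22. -40.  76.  14.  86.  28.] F [0.6 0.3 3.5] w 0.0437 gf 0.0
turn [ 3.000e-04  2.900e-03 -4.922e-01] rows>= 8.3 | shift after turn [0.326 6.367 0.287] before [ 6.374 -0.172  0.252] rows>= 8.2
```

View pics/a3.png

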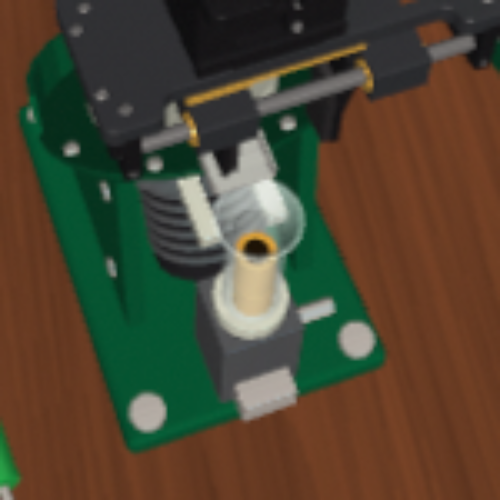

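Both bushings are stacked in the tube, with the upper end at crop (257,245). Now I go to the plate: translate first, then turn.

```bash
python3 -m creep '{"translation":[[0.708,-0.019,0],[0.708,-0.019,0],[0.708,-0.019,0],[0.708,-0.019,0],[0.708,-0.019,0]],"turn":[[0,0,0],[0,0,0],[0,0,0],[0,0,0],[0,0,0]],"grip":[0.5,0.5,0.5,0.5,0.5]}' >/dev/null
python3 -m creep '{"translation":[[0.708,-0.019,0],[0.708,-0.019,0],[0.708,-0.019,0],[0.708,-0.019,0]],"turn":[[0,0,0],[0,0,0],[0,0,0],[0,0,0]],"grip":[0.5,0.5,0.5,0.5]}' >/dev/null
python3 -m creep '{"translation":[[0,0,0.2],[0,0,0.2],[0,0,0.2],[0,0,0.2],[0,0,0.2]],"turn":[[0,0,-0.0547],[0,0,-0.0547],[0,0,-0.0547],[0,0,-0.0547],[0,0,-0.0547]],"grip":[0.5,0.5,0.5,0.5,0.5]}' >/dev/null
python3 -m creep '{"translation":[[0,0,0.3],[0,0,0.3],[0,0,0.3],[0,0,0.1],[0,0,0]],"turn":[[0,0,-0.0547],[0,0,-0.0547],[0,0,-0.0547],[0,0,-0.0547],[0,0,0]],"grip":[0.5,0.5,0.5,0.5,0.5]}' >/dev/null
python3 go.py 0.468 0.1735 0.017 180 0 188.6
```

```text
t 15.93 pos [0.4653 0.1739 0.1156] rot [ 1.800e+02 -1.000e-01 -1.715e+02] q [ 38.  14. -67. 110.  14.  65.  64.] F [ 0.6  1.  -0.3] w 0.0436 gf 0.0
turn [ 0.0001 -0.0004 -0.0004] rows>= 0.0 | shift after turn [-0.032 -0.01   1.232] before [-0.034 -0.011  1.232] rows>= 1.6
```

```bash
python3 -m creep '{"translation":[[-0.03,-0.008,0.4],[0,0,0.4],[0,0,0.3],[0,0,0.13],[0,0,0]],"turn":[[0,0,0],[0,0,0],[0,0,0],[0,0,0],[0,0,0]],"grip":[0.5,0.5,0.5,0.5,0.5]}'
python3 go.py 0.4677 0.1737 0.017 180 0 188.6
```

```text
time_s: 16.55
tool_pos: [0.4685, 0.1738, 0.018]
tool_rot: [-180.0, -0.0, -171.4]
force: [-0.0, 0.9, 0.7]
grip_width: 0.0435
grasp_force: 0.0
t 16.55 pos [0.4685 0.1738 0.018 ] rot [-180.    -0.  -171.4] q [ 30.  23. -60. 115.  25.  56.  56.] F [-0.   0.9  0.7] w 0.0435 gf 0.0
turn [-0.     -0.     -0.0003] rows>= 0.0 | shift after turn [ 0.01  -0.     0.012] before [ 0.01  -0.     0.012] rows>= 0.0
```

```bash
python3 -m creep '{"translation":[[0,0,0],[0,0,0],[0,0,0],[0,0,0],[0,0,0]],"turn":[[0,0,0],[0,0,0],[0,0,0],[0,0,0],[0,0,0]],"grip":[0,0,0,0,0]}' 55
cat > tgt.py <<'E'
from hub import *; from go import plan
import sys
p=np.load("hub.npy").copy(); p[2]=.150
c,R,u=hubframe(p); n=R[:,2]; best=None
for k in range(6):   # bar line: both signs, three holes
    X=R@np.array([np.cos(k*np.pi/3),np.sin(k*np.pi/3),0]); T=np.c_[X,np.cross(-n,X),-n]
    print(k,"rpy",Ro.from_matrix(T).as_euler('xyz',degrees=True).round(1))
    if k==int(sys.argv[1]): best=T
tip=float(sys.argv[2]); off=np.array(list(map(float,sys.argv[3:6]))) if len(sys.argv)>3 else 0
plan(c+n*tip+R@(off*np.ones(3)) if len(sys.argv)>3 else c+n*tip,Ro.from_matrix(best))
E
python3 -m creep '{"translation":[[0,0,-0.3],[0,0,-0.7],[0,0,-0.7],[0,0,-0.7],[0,0,-0.7]],"turn":[[0,0,0],[0,0,0],[0,0,0],[0,0,0],[0,0,0]],"grip":[0,0,0,0,0]}'
python3 tgt.py 0 0.115; for k in 1 2 3 4 5; do python3 tgt.py $k 0.115|tail -1; done
```

```text
time_s: 17.18
tool_pos: [0.4687, 0.1748, 0.0183]
tool_rot: [179.9, 0.1, -171.3]
force: [-1.0, 2.6, 4.7]
grip_width: 0.0156
grasp_force: 54.9
time_s: 17.8
tool_pos: [0.4673, 0.1724, 0.2663]
tool_rot: [-179.9, -0.1, -171.4]
force: [2.0, -1.3, -3.7]
grip_width: 0.0155
grasp_force: 54.9
0 rpy [-150.5    5.5 -179.8]
1 rpy [-159.2  -22.1 -125.4]
2 rpy [169.4 -28.2 -58.6]
3 rpy [150.5  -5.5   0.2]
4 rpy [159.2  22.1  54.6]
5 rpy [-169.4   28.2  121.4]
t 17.8 pos [0.4673 0.1724 0.2663] rot [-1.799e+02 -1.000e-01 -1.714e+02] q [ 48.   3. -72.  98.   3.  81.  74.] F [ 2.  -1.3 -3.7] w 0.0155 gf 54.9
turn [ 0.1652 -0.0186  0.0538] rows>= 2.9 | shift after turn [-0.84  -3.356  2.235] before [-0.266 -4.104  0.216] rows>= 5.3
turn [ 0.157   0.0685 -0.2718] rows>= 5.4 | shift after turn [ 2.486 -2.405  2.235] before [-0.266 -4.104  0.216] rows>= 5.3
turn [ 0.1152  0.1561 -0.5957] rows>= 10.5 | shift after turn [3.326 0.951 2.235] before [-0.266 -4.104  0.216] rows>= 5.3
turn [ 0.0274  0.2434 -0.9145] rows>= 15.9 | shift after turn [0.84  3.356 2.235] before [-0.266 -4.104  0.216] rows>= 5.3
turn [ 0.0827 -0.1895  0.7019] rows>= 12.3 | shift after turn [-2.486  2.405  2.235] before [-0.266 -4.104  0.216] rows>= 5.3
turn [ 0.1421 -0.1049  0.3791] rows>= 7.0 | shift after turn [-3.326 -0.951  2.235] before [-0.266 -4.104  0.216] rows>= 5.3
```

```bash
python3 -m creep '{"translation":[[-0.044,-0.684,0.02],[-0.044,-0.684,0.02],[-0.044,-0.684,0.02],[-0.044,-0.684,0.02],[-0.044,-0.684,0.02]],"turn":[[0,0,0],[0,0,0],[0,0,0],[0,0,0],[0,0,0]],"grip":[0,0,0,0,0]}' >/dev/null
python3 -m creep '{"translation":[[-0.044,-0.684,0.02],[0,0,0],[0,0,0],[0,0,0],[0,0,0]],"turn":[[0,0,0],[0.0413,-0.0047,0.0135],[0.0413,-0.0047,0.0135],[0.0413,-0.0047,0.0135],[0.0413,-0.0047,0.0135]],"grip":[0,0,0,0,0]}' >/dev/null
python3 -m creep '{"translation":[[0,0,0],[0,0,0]],"turn":[[0,0,0],[0,0,0]],"grip":[0,0]}' >/dev/null
python3 tgt.py 0 0.115 | tail -2
python3 - <<'E'
from cell import env; from hub import *
t=live("top",env);s=live("side",env)
o=env.get_obs(); T=Ro.from_euler('xyz',o['tool_rot'],degrees=True).as_matrix(); 
cv2.imwrite("pics/a4.png",np.hstack([cv2.resize(t.f[160:310,285:435,::-1],(400,400)),cv2.resize(s.f[200:350,205:355,::-1],(400,400))]))
for n,c in(("t",t),("s",s)):
    W=c.cloud();H=c.hsv; m=(H[...,0]>100)&(H[...,0]<125)&(H[...,1]>130)&(H[...,2]>50)&(np.linalg.norm(W-o['tool_pos'],axis=2)<.12)
    q=(W[m]-o['tool_pos'])@T; print(n,len(q),q.mean(0),np.percentile(q[:,2],[10,50,90]))
    k=np.abs(q[:,2]-np.median(q[:,2]))<.008; print("slope",np.linalg.lstsq(np.c_[q[k][:,:2],np.ones(k.sum())],q[k][:,2],rcond=None)[0], "rmax",np.linalg.norm(q[k][:,:2],axis=1).max())
    np.save(f"pics/q{n}.npy",q[k])
E
```

```text
t 19.3 pos [ 0.5379 -0.1488  0.2556] rot [-150.7    5.6 -179.9] q [ 51.   6. -60. 103.  36.  77.  70.] F [ 1.1 -0.1 -3.1] w 0.0157 gf 54.9
turn [ 0.0013  0.0001 -0.0005] rows>= 0.0 | shift after turn [0.014 0.033 0.067] before [0.014 0.033 0.067] rows>= 0.1
t 953 [-0.01807028 -0.01174933  0.01134914] [0.0093965  0.01160386 0.01415741]
slope [-0.00302776  0.00178253  0.01164216] rmax 0.08190809685875888
s 1355 [ 0.00176864 -0.01993345  0.01185635] [0.01078477 0.01158206 0.01362205]
slope [-0.00057052 -0.00718636  0.01176133] rmax 0.0816299711619104
```

View pics/a4.png

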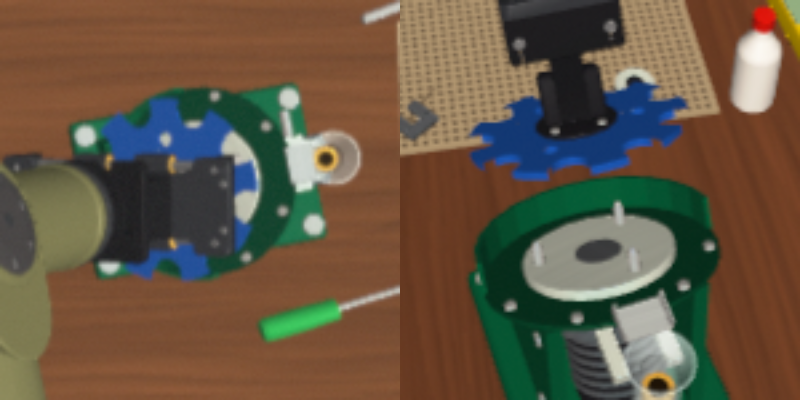

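Plate held square, disc at crop (175,185) top and (580,130) side, studs visible below. I'll check centring relative to the hub in the same cameras.

Run:
```python
from hub import *; from cell import env
p=np.load("hub.npy");c,R,u=hubframe(p);o=env.get_obs();T=Ro.from_euler('xyz',o['tool_rot'],degrees=True).as_matrix()
for n in "ts":
    q=np.load(f"pics/q{n}.npy"); (x,y),r=cv2.minEnclosingCircle(q[:,:2].astype(np.float32)); print(n,"centre in tool",x,y,r)
print("tool offset of hub axis in tool frame (fit z .1519)",(c-o['tool_pos'])@T, "(z .150)",(c-[0,0,.0019]-o['tool_pos'])@T)
```

```text
t centre in tool 0.0017835668986663222 -0.0017439464572817087 0.07982050627470016
s centre in tool 0.000678005802910775 -5.157424311619252e-05 0.08138883113861084
tool offset of hub axis in tool frame (fit z .1519) [0.0013407  0.00230739 0.11875688] (z .150) [0.00152795 0.00323322 0.12040545]
```

```bash
python3 -m creep '{"translation":[[0.005,0.035,0.3],[0,0,0.3],[0,0,0.2],[0,0,0.1],[0,0,0]],"turn":[[0.0013,0,0],[0,0,0],[0,0,0],[0,0,0],[0,0,0]],"grip":[0,0,0,0,0]}'
python3 tgt.py 0 0.018 | tail -2
python3 - <<'E'
from cell import env; from hub import *
t=live("top",env);s=live("side",env)
cv2.imwrite("pics/a5.png",np.hstack([cv2.resize(t.f[180:280,305:405,::-1],(400,400),interpolation=2),cv2.resize(s.f[220:320,225:325,::-1],(400,400),interpolation=2)]))
E
```

```text
time_s: 20.02
tool_pos: [0.5442, -0.181, 0.1917]
tool_rot: [-150.4, 5.6, -179.8]
force: [-0.3, -0.3, -3.4]
grip_width: 0.0155
grasp_force: 54.9
t 20.02 pos [ 0.5442 -0.181   0.1917] rot [-150.4    5.6 -179.8] q [ 50.  11. -58. 107.  42.  71.  66.] F [-0.3 -0.3 -3.4] w 0.0155 gf 54.9
turn [-0.0003  0.0005 -0.0004] rows>= 0.0 | shift after turn [ 0.015 -0.012  0.382] before [ 0.016 -0.012  0.382] rows>= 0.5
```

View pics/a5.png

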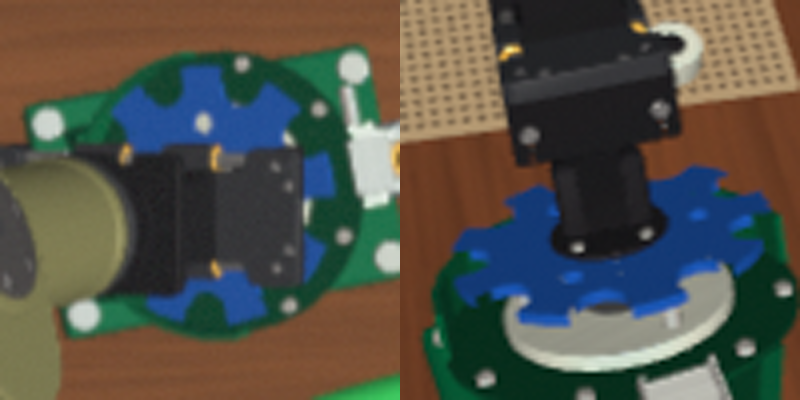

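The top view shows a hole at crop (204,122), opposite the tool x axis, while stud0 lies along tool x. So the plate's holes are 60° off the studs, and I turn +60° about the tool's z while still above them.

```bash
python3 -m creep '{"translation":[[0,0,-0.1],[0,0,0],[0,0,0],[0,0,0],[0,0,0]],"turn":[[0,0,0.0555],[0,0,0.0555],[0,0,0.0555],[0,0,0.0555],[0,0,0.0555]],"grip":[0,0,0,0,0]}' >/dev/null
python3 -m creep '{"translation":[[0,0,0],[0,0,0],[0,0,0]],"turn":[[0,0,0.0555],[0,0,0],[0,0,0]],"grip":[0,0,0]}'
python3 tgt.py 5 0.048 | tail -2
python3 - <<'E'
from cell import env; from hub import *
t=live("top",env);s=live("side",env)
o=env.get_obs(); T=Ro.from_euler('xyz',o['tool_rot'],degrees=True).as_matrix(); p=np.load("hub.npy");c,R,u=hubframe(p)
for n,cam in(("t",t),("s",s)):
    W=cam.cloud();H=cam.hsv; m=(H[...,0]>100)&(H[...,0]<125)&(H[...,1]>130)&(H[...,2]>50)&(np.linalg.norm(W-o['tool_pos'],axis=2)<.12)
    q=(W[m]-o['tool_pos'])@T; q=q[np.abs(q[:,2]-.0117)<.008]; (x,y),r=cv2.minEnclosingCircle(q[:,:2].astype(np.float32))
    print(n,"centre in tool",round(x,4),round(y,4),r,"vs hub axis",(c-o['tool_pos'])@T)
cv2.imwrite("pics/a6.png",np.hstack([cv2.resize(t.f[180:280,305:405,::-1],(400,400),interpolation=2),cv2.resize(s.f[220:320,225:325,::-1],(400,400),interpolation=2)]))
# predicted stud tips and hole mouths in tool frame
h=np.array([[-.045*np.cos(a),-.045*np.sin(a),.0117] for a in np.radians([0,120,240])])
for n,cam in(("t",t),("s",s)): 
    o0=(305,180) if n=="t" else (225,220); print(n,"hole px",((cam.proj(o['tool_pos']+h@T.T)-o0)*4).round(0).tolist()," stud tips",((cam.proj(pts(p)[:3])-o0)*4).round(0).tolist())
E
```

```text
time_s: 21.12
tool_pos: [0.5441, -0.1765, 0.1998]
tool_rot: [-169.4, 28.4, 121.6]
force: [0.2, -0.7, -3.5]
grip_width: 0.0159
grasp_force: 54.9
t 21.12 pos [ 0.5441 -0.1765  0.1998] rot [-169.4   28.4  121.6] q [ 45.   9. -53. 107.  40.  71.   8.] F [ 0.2 -0.7 -3.5] w 0.0159 gf 54.9
turn [0.0007 0.0011 0.0009] rows>= 0.0 | shift after turn [ 0.002 -0.026  0.123] before [ 0.002 -0.026  0.123] rows>= 0.2
t centre in tool -0.0012 -0.0024 0.0799904614686966 vs hub axis [-0.00064515 -0.00225496  0.05591376]
s centre in tool -0.002 -0.0019 0.08021325618028641 vs hub axis [-0.00064515 -0.00225496  0.05591376]
t hole px [[255.0, 157.0], [195.0, 266.0], [133.0, 156.0]]  stud tips [[212.0, 264.0], [271.0, 157.0], [151.0, 156.0]]
s hole px [[262.0, 242.0], [116.0, 236.0], [240.0, 177.0]]  stud tips [[123.0, 285.0], [268.0, 294.0], [246.0, 225.0]]
```

View pics/a6.png

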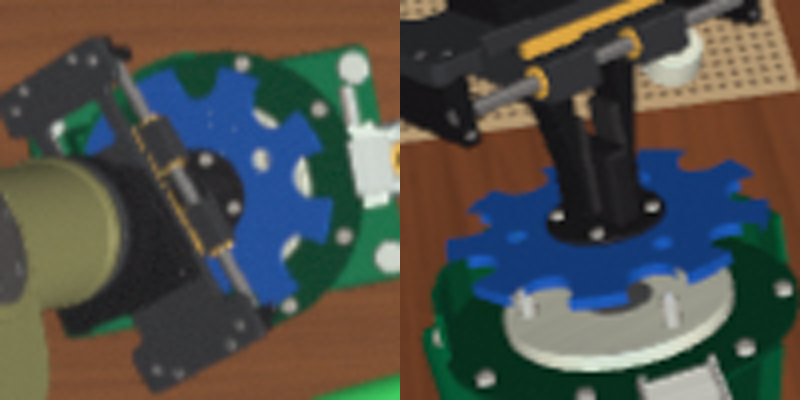

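Side view: studs at crop (525,303) and (670,310), holes at (515,238) and (660,242), offset along the axis as expected. Centres agree within 1 mm. I descend with force checks.

```bash
python3 -m creep '{"translation":[[0.012,0,0.1],[0,0,0.1],[0,0,0.1],[0,0,0]],"turn":[[0.0007,0.0011,0.0009],[0,0,0],[0,0,0],[0,0,0]],"grip":[0,0,0,0]}'
python3 -m creep '{"translation":[[0,0,0.05],[0,0,0.05],[0,0,0]],"turn":[[0,0,0],[0,0,0],[0,0,0]],"grip":[0,0,0]}'
python3 tgt.py 5 0.018 | tail -2
```

```text
time_s: 21.72
tool_pos: [0.5448, -0.1881, 0.1769]
tool_rot: [-169.4, 28.1, 121.2]
force: [-0.0, -0.3, -3.8]
grip_width: 0.0157
grasp_force: 54.9
time_s: 22.1
tool_pos: [0.5461, -0.1914, 0.1706]
tool_rot: [-169.5, 28.2, 121.2]
force: [1.2, 0.7, -7.1]
grip_width: 0.0153
grasp_force: 54.9
t 22.1 pos [ 0.5461 -0.1914  0.1706] rot [-169.5   28.2  121.2] q [ 45.  12. -51. 108.  42.  69.   6.] F [ 1.2  0.7 -7.1] w 0.0153 gf 54.9
turn [-0.     -0.0005 -0.0009] rows>= 0.0 | shift after turn [-0.019 -0.025  0.088] before [-0.019 -0.025  0.087] rows>= 0.1
```

```bash
python3 -m creep '{"translation":[[0,0,0.04],[0,0,0.03],[0,0,0.02],[0,0,0]],"turn":[[0,0,0],[0,0,0],[0,0,0],[0,0,0]],"grip":[0,0,0,0]}'
python3 -m creep '{"translation":[[0,0,0.02],[0,0,0]],"turn":[[0,0,0],[0,0,0]],"grip":[0,0]}'
python3 tgt.py 5 0.018 | tail -2
```

```text
time_s: 22.6
tool_pos: [0.5467, -0.1946, 0.1651]
tool_rot: [-169.5, 28.2, 121.2]
force: [-1.6, 5.8, -1.9]
grip_width: 0.0154
grasp_force: 54.9
time_s: 22.85
tool_pos: [0.5467, -0.1946, 0.165]
tool_rot: [-169.4, 28.3, 121.2]
force: [-6.7, 10.4, 6.1]
grip_width: 0.0158
grasp_force: 54.9
t 22.85 pos [ 0.5467 -0.1946  0.165 ] rot [-169.4   28.3  121.2] q [ 45.  12. -51. 108.  43.  68.   5.] F [-6.7 10.4  6.1] w 0.0158 gf 54.9
turn [-0.0004  0.     -0.0007] rows>= 0.0 | shift after turn [-0.019 -0.026  0.007] before [-0.019 -0.026  0.007] rows>= 0.0
```

```bash
python3 -m creep '{"translation":[[0,0,-0.02],[0,0,0],[0,0,0],[0,0,0],[0,0,0]],"turn":[[0,0,0],[0,0,0],[0,0,0],[0,0,0],[0,0,0]],"grip":[0,0.38,0.38,0.38,0.38]}'
python3 -m creep '{"translation":[[0,0,-0.1],[0,0,-0.3],[0,0,-0.6],[0,0,-0.6],[0,0,-0.6]],"turn":[[0,0,0],[0,0,0],[0,0,0],[0,0,0],[0,0,0]],"grip":[0.38,0.38,0.38,0.38,0.38]}'
python3 - <<'E'
from cell import env; from hub import *
t=live("top",env);s=live("side",env); p=np.load("hub.npy");c,R,u=hubframe(p)
for n,cam in(("t",t),("s",s)):
    W=cam.cloud();H=cam.hsv; m=(H[...,0]>100)&(H[...,0]<125)&(H[...,1]>130)&(H[...,2]>50)&(np.linalg.norm(W-c,axis=2)<.12)
    q=(W[m]-c)@R; k=np.abs(q[:,2]-.006)<.01; q=q[k]; print(n,len(q),cv2.minEnclosingCircle(q[:,:2].astype(np.float32)),"z med",np.median(q[:,2]),np.linalg.lstsq(np.c_[q[:,:2],np.ones(len(q))],q[:,2],rcond=None)[0])
cv2.imwrite("pics/a7.png",np.hstack([cv2.resize(t.f[160:310,285:435,::-1],(400,400),interpolation=2),cv2.resize(s.f[220:370,205:355,::-1],(400,400),interpolation=2)]))
E
```

```text
time_s: 23.48
tool_pos: [0.5467, -0.1959, 0.1652]
tool_rot: [-169.4, 28.3, 121.2]
force: [-0.6, -0.1, 0.0]
grip_width: 0.0326
grasp_force: 0.0
time_s: 24.1
tool_pos: [0.5317, -0.1064, 0.3205]
tool_rot: [-169.5, 28.3, 121.2]
force: [0.7, 0.2, -0.2]
grip_width: 0.0332
grasp_force: 0.0
t 1895 ((5.044451609137468e-05, -0.001732753706164658), 0.08099918812513351) z med 0.005619136554817429 [0.00585737 0.00232581 0.00557777]
s 1522 ((0.005912669934332371, -0.0034223925322294235), 0.08626511693000793) z med 0.005512883018214754 [ 0.0013217  -0.00609391  0.00535155]
```

View pics/a7.png

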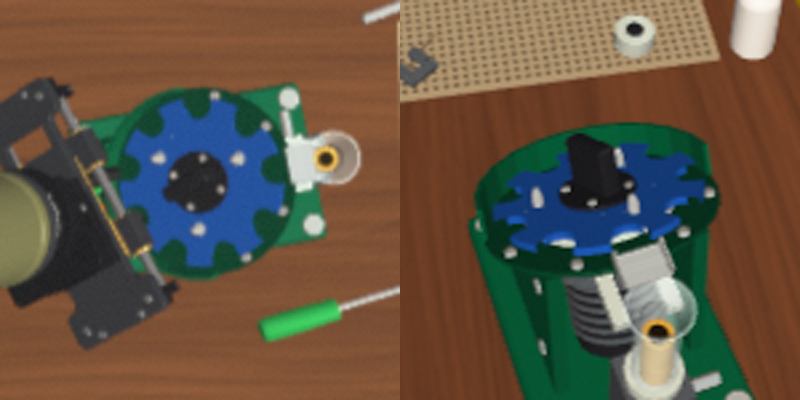

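The plate is flat with its three studs through it, at crop (158,157), (238,158) and (198,230). Its top is 5.6 mm above the face and it is centred. Both bushings are in the tube.

```bash
python3 -m creep '{"translation":[[0,0,0],[0,0,0],[0,0,0]],"turn":[[0,0,0],[0,0,0],[0,0,0]],"grip":[0.38,0.38,0.38]}' && python3 -c "from cell import env; print(env.sign_off())"
```

```text
time_s: 24.58
tool_pos: [0.5313, -0.1094, 0.3163]
tool_rot: [-169.4, 28.1, 121.2]
force: [-0.3, -0.7, 1.2]
grip_width: 0.0331
grasp_force: 0.0
the job is handed in; nothing more can be done
None
```

I handed the job in at about 25 s: the plate is flat on the hub over all three studs, both bushings are stacked in the feed tube, everything is released, and the judge returned no verdict.

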